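# Sweep the toy counters through the tray gate

### The job

Clear the high-chair tray: with the fingertips, push the three loose wooden counters one at a time, in any order, along the deck, through the gate in the fence and down into the catch slot behind it. Only push them, never lift them, let only one go through at a time, and do not shift the ramekin, the snack pot, the pegboard toy or the spoon.

Things in the scene. Friction and masses are not known exactly. Their poses are not given: they have to be found in the camera images.
- tray: white high-chair tray with clear acrylic insert, fixed, 300 mm (x) by 466 mm (y). Origin at counter height on its middle line, z up; +y points through the gate into the slot. The flat deck is 66 mm above the origin, x -150..150, y -270..120 mm, and ends behind the fence in a sheer drop. A rim 12 mm high, 6 mm thick edges its sides and back (-y)
- gate (a point): middle of the gate at deck height (tray x 0, y 116, z 66 mm), axes as the tray's. The gate is a gap 46 mm wide (tray x -23..23) in a grey fence 25 mm high, 8 mm thick (tray y 112..120) across the deck's end. From its posts two grey vanes, 25 mm high, 6 mm thick, spread at 45 degrees towards -y as a funnel, out to tray x +-62, y 77 mm
- slot (a point): middle of the catch slot's mouth at deck height (tray x 0, y 155, z 66 mm); the slot is an open white well, inside 130 mm along the tray's x (-65..65) by 70 mm along its y (120..190), its floor 60 mm below the deck, its outer walls 25 mm above the deck
- disc1: flat round wooden counter, 36 mm diameter, 14 mm thick, about 15 g, lying flat on the tray deck; all three counters are alike; origin at the centre of its underside, z up
- disc2: flat round wooden counter, 36 mm diameter, 14 mm thick, about 15 g, lying flat on the tray deck; all three counters are alike; origin at the centre of its underside, z up
- disc3: flat round wooden counter, 36 mm diameter, 14 mm thick, about 15 g, lying flat on the tray deck; all three counters are alike; origin at the centre of its underside, z up
- disc1_mid (a point): the middle of the counter disc1, 7 mm above its underside
- disc2_mid (a point): the middle of the counter disc2, 7 mm above its underside
- disc3_mid (a point): the middle of the counter disc3, 7 mm above its underside
- ramekin: white ribbed ceramic ramekin, open, 74 mm diameter, 42 mm high, standing on the deck beside the funnel; origin at the centre of its underside; leave it alone
- snack_pot: grey plastic snack pot with a white twist cap, 54 mm diameter, 68 mm high, standing on the deck among the counters; origin at the centre of its underside; leave it alone
- peg_toy: wooden pegboard toy 50 mm (its x) by 80 mm (its y), 22 mm high, with three pegs fixed in it, 50 mm high in all, lying on the deck beside the funnel; origin at the centre of its underside; leave it alone
- spoon: green toddler spoon 140 mm long lying along its x axis near the deck's back edge; origin on its underside near mid-length; leave it alone

How it is judged (in metres and radians):
On the way, in this order (a step that is already met when the one before it is completed fails the run):
1. one counter has dropped into the slot (((z of disc1_mid in the frame of tray below 0.056 m and y of disc1_mid in the frame of tray between 0.12 and 0.19 m and x of disc1_mid in the frame of tray between -0.065 and 0.065 m) or (z of disc2_mid in the frame of tray below 0.056 m and y of disc2_mid in the frame of tray between 0.12 and 0.19 m and x of disc2_mid in the frame of tray between -0.065 and 0.065 m) or (z of disc3_mid in the frame of tray below 0.056 m and y of disc3_mid in the frame of tray between 0.12 and 0.19 m and x of disc3_mid in the frame of tray between -0.065 and 0.065 m))), for 0.2 s.
2. a second counter has dropped in after it ((((z of disc1_mid in the frame of tray below 0.056 m and y of disc1_mid in the frame of tray between 0.12 and 0.19 m and x of disc1_mid in the frame of tray between -0.065 and 0.065 m) and (z of disc2_mid in the frame of tray below 0.056 m and y of disc2_mid in the frame of tray between 0.12 and 0.19 m and x of disc2_mid in the frame of tray between -0.065 and 0.065 m)) or ((z of disc1_mid in the frame of tray below 0.056 m and y of disc1_mid in the frame of tray between 0.12 and 0.19 m and x of disc1_mid in the frame of tray between -0.065 and 0.065 m) and (z of disc3_mid in the frame of tray below 0.056 m and y of disc3_mid in the frame of tray between 0.12 and 0.19 m and x of disc3_mid in the frame of tray between -0.065 and 0.065 m)) or ((z of disc2_mid in the frame of tray below 0.056 m and y of disc2_mid in the frame of tray between 0.12 and 0.19 m and x of disc2_mid in the frame of tray between -0.065 and 0.065 m) and (z of disc3_mid in the frame of tray below 0.056 m and y of disc3_mid in the frame of tray between 0.12 and 0.19 m and x of disc3_mid in the frame of tray between -0.065 and 0.065 m)))), for 0.2 s.
3. the third counter has dropped in after the second (z of each of disc1_mid, disc2_mid, disc3_mid in the frame of tray below 0.056 m and y of disc1_mid in the frame of tray between 0.12 and 0.19 m and x of disc1_mid in the frame of tray between -0.065 and 0.065 m and y of disc2_mid in the frame of tray between 0.12 and 0.19 m and x of disc2_mid in the frame of tray between -0.065 and 0.065 m and y of disc3_mid in the frame of tray between 0.12 and 0.19 m and x of disc3_mid in the frame of tray between -0.065 and 0.065 m), for 0.2 s.
At the end, for the whole second after the job is handed in: all three counters lie at rest inside the catch slot, the middle of each at least 10 mm below the deck, and the ramekin, snack pot, pegboard toy and spoon are within 15 mm of where they stood (all of step 3 and linear speed of each of disc1, disc2, disc3 below 0.02 m/s and distance of each of ramekin, snack_pot, peg_toy, spoon from where it was at the start of the episode below 0.015 m); the robot touches nothing.
It fails at once if a counter is lifted more than 15 mm off the deck (z of any of disc1_mid, disc2_mid, disc3_mid in the frame of tray above 0.088 m).
It fails at once if the ramekin is shifted by more than 15 mm (distance of ramekin from where it was at the start of the episode above 0.015 m).
It fails at once if the snack pot is shifted by more than 15 mm (distance of snack_pot from where it was at the start of the episode above 0.015 m).
It fails at once if the pegboard toy is shifted by more than 15 mm (distance of peg_toy from where it was at the start of the episode above 0.015 m).
It fails at once if the spoon is shifted by more than 15 mm (distance of spoon from where it was at the start of the episode above 0.015 m).
It also fails if it takes over 58 s, if anything falls off the work surface, if the arm or the gripper's body presses on something with over 40 N, if the wrist force passes 120 N, or if a joint passes its speed limit or range.

### The arm

A 6-joint arm with a two-finger parallel gripper is mounted at the origin on the work surface. World frame = base frame: x ahead of the robot, y to its left, z up, the work surface at z = 0. Lengths are in mm, angles in rad, forces in N, time in s.
With the tool pointing down it reaches from about 300 to 775 mm from the base axis. Payload 14.6 kg.
Tool frame: the origin (TCP) lies on the centre line of the jaws, within the pads' length; the fingertips stand 19 mm ahead of it and the grasp point (between the pads) is the TCP (bot.tip_reach is the distance from the TCP to the fingertips, in mm); y points along the fingers, x is the direction in which the jaws open and shut, and the axes are right-handed (so a half turn about y gives the same grasp; the last joint's range is limited). The gripper opens to 85 mm and grips with 20 to 120 N. Pads are 22 mm wide; open, the fingers measure 114 mm over their backs; the gripper's body (76 mm by 85 mm) begins 54 mm behind the grasp point. The pads swing forward as they close: fully open they stand 13 mm farther back than shut.
Start: joints at [1.058, 0.3, 1.521, -0, 1.321, -0.067], TCP at [237.145, 496.238, 250.281] pointing down, gripper open.
Joint ranges: [-3.03, 3.03], [-0.79, 2.21], [0.23, 2.52], [-1.04, 4.18], [0, 3.07], [-2.55, 2.55]. Speed limits (rad/s): [2.22, 2.22, 2.57, 3.14, 3.14, 3.14].

### API

Orientations are given as a unit quaternion [w, x, y, z].
In Python, from rig import bot gives the robot as it stands. Calls block until the motion is done:
- bot.move_to(position, orientation): joint-space move of the TCP to a pose.
- bot.servo_line(position, attitude=None, speed=150, until_force=None): straight line of the TCP; attitude=None keeps the orientation; speed is the mean speed in mm/s. With until_force (N) it stops when the force on the tool has changed by that much, and returns True; else False.
- bot.move_joints(angles): joint-space move.
- bot.move_gripper(opening, grip_force=None): finger opening in mm; grip_force is the grip in N (None keeps the last); returns when the fingers have stopped.
- bot.dwell(seconds).
- bot.ik(position, orientation): joint angles nearest the present ones, or None.
- bot.read_state(): the state.
- bot.read_camera(name): name is "scene" or "top" or "wrist"; returns a dict with "image" (480x640x3 uint8, blue, green, red), "depth" (480x640 float32, mm along the optical axis (not along the pixel's ray), 0 where there is no reading), "fovy" (degrees; the focal length in pixels is half the picture's height over the tangent of half this angle, whatever the lens; pixels are square), "cx", "cy" (the principal point, pixels), "eye" and "attitude" of the camera in the world; the wrist camera has in their place "mount" (4x4, takes a point from camera to tool coordinates, whose origin is the TCP and whose axes are the tool frame's). Camera axes: x right, y down, z forward; pixel columns grow to the right and rows downward; lengths in mm; the calibration is good to about 2 mm. A picture is of the moment at which its call begins: read the wrist's pose just before it.
A pose or a line that the arm cannot do raises bot.MotionError and nothing moves.
- bot.finish_job(): hands the job in, once; it reports no verdict.
The state is a dict: "clock": time; "joint_positions": joint angles; "qvel": joint speeds; "effort": joint torques, N m; "ee_pos": TCP position; "tool_rot": TCP orientation; "ft_force": force on the tool from outside, world axes, zero at the start; "moment": the same for the moment, N m; "grip_width": finger opening in mm.
Only numpy, scipy, OpenCV 4.12 (cv2) and the standard library are available. Lean on these libraries where they do the work, as an engineer would, in place of code of your own. Each camera call takes 0.05 s, during which the arm holds its last target.

## Working session

There is one attempt and no reset: what is moved stays moved. The work goes in short steps, each a Python script; the robot and the scene stay as the last script left them, time stands still between calls to the robot, and variables do not carry over. Pictures are saved under pics/ and viewed, and the job is handed in when it is done.

```bash
ls; mkdir -p pics; python3 - <<'E'
from rig import bot
import cv2,numpy as np
s=bot.read_state();print(s)
for n in("top","scene"):
    c=bot.read_camera(n);cv2.imwrite(f"pics/{n}0.png",c["image"]);np.savez(f"pics/{n}0.npz",**c)
    print(n,c["fovy"],c["cx"],c["cy"],c["eye"],c["attitude"])
E
```

```text
pics
{'clock': 0.0, 'joint_positions': array([ 1.05842334e+00,  3.00466113e-01,  1.52161558e+00,  2.36139829e-05,
        1.32067766e+00, -6.66057176e-02]), 'qvel': array([ 0.00028398,  0.00031327,  0.00037017,  0.00192296, -0.00044138,
        0.00011084]), 'effort': array([ 1.31605790e-03, -5.43485391e+01, -3.61805034e+01,  6.88846467e-05,
        3.82648504e-03,  4.23259132e-05]), 'ee_pos': array([237.02585748, 496.06234829, 249.70943599]), 'tool_rot': array([-0.59796531,  0.59834364,  0.37674216, -0.37747546]), 'ft_force': array([ 0.29221283, -0.20383191, -0.65555324]), 'moment': array([0.02854291, 0.02467009, 0.00522806]), 'grip_width': 85.56023468867454}
top 44.59263926591266 324.3729516361734 246.27836453177483 [413.7612967  -13.13077181 836.51111359] [ 0.06273869 -0.69421771  0.71317983 -0.07416301]
scene 57.86273654113193 326.28777819070905 244.1609879040103 [ 881.53393676 -206.21846069  657.91014926] [-0.23903202  0.83628272  0.47318006 -0.13998405]
```

View pics/top0.png

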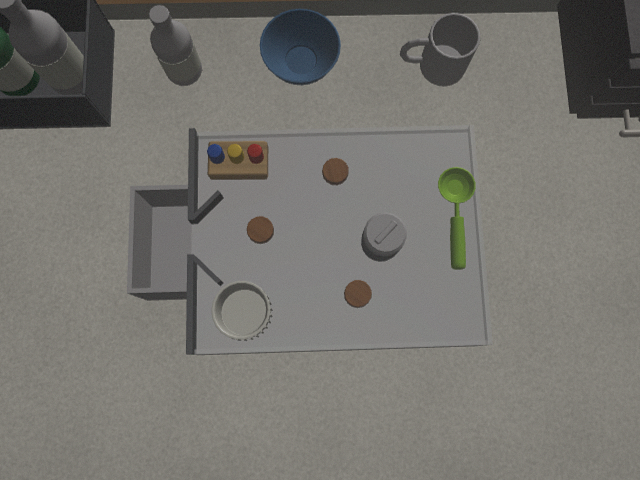

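View pics/scene0.png

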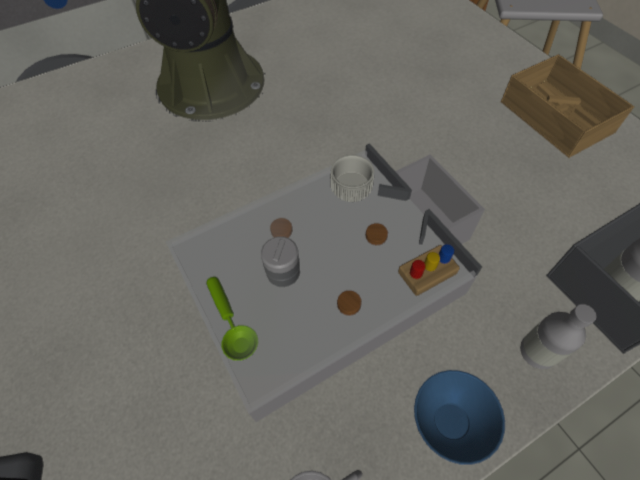

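The top view shows the counters at about (260,230), (336,171) and (358,293), the pot at (384,236), and the gate on the left at about (192,235). The three counters all have open deck around them.

```bash
cat > h.py <<'E'
import numpy as np,cv2
from scipy.spatial.transform import Rotation as R
def rot(q): return R.from_quat([q[1],q[2],q[3],q[0]]).as_matrix()
def cast(c,uv,z):
    uv=np.atleast_2d(np.array(uv,float)); f=240/np.tan(np.radians(float(c["fovy"]))/2)
    d=np.c_[(uv[:,0]-c["cx"])/f,(uv[:,1]-c["cy"])/f,np.ones(len(uv))]@rot(c["attitude"]).T
    e=np.array(c["eye"]); return e+d*((z-e[2])/d[:,2])[:,None]
def discs(c):
    hsv=cv2.cvtColor(c["image"],cv2.COLOR_BGR2HSV)
    m=cv2.inRange(hsv,(4,90,50),(16,255,220))
    k,l,st,ce=cv2.connectedComponentsWithStats(m)
    return [(ce[i],st[i]) for i in range(1,k) if 150<st[i][4]<1500]
E
python3 - <<'E'
from h import *
for n in("top","scene"):
    c=dict(np.load(f"pics/{n}0.npz")); print(n)
    for ce,st in discs(c): print(ce,st,cast(c,ce,79)[0][:2],c["depth"][int(ce[1]),int(ce[0])])
    if n=="top":
        g=cast(c,[[469,128],[487,344]],78);print("back rim corners",g, np.linalg.norm(g[0]-g[1]))
        for nm,uv,z in [("fence ends in",[[197,131],[195,352]],91),("gate posts",[[192,218],[192,256]],91),("vane tips",[[221,195],[222,283]],91)]: print(nm,cast(c,uv,z)[:,:2])
        print("pot",cast(c,[384,230],134),"ram",cast(c,[242,310],108))
cv2.imwrite("pics/topz.png",cv2.resize(np.load("pics/top0.npz")["image"][120:360,120:340],None,fx=2.5,fy=2.5,interpolation=2))
E
```

```text
top
[158.77521614   0.93659942] [ 96   0 153   4 347] [926.22801882 199.34578464] 1652.4678
[335.01935484 169.62365591] [323 158  25  24 465] [667.74926493 -44.95415636] 793.4838
[259.5       228.7281746] [247 217  26  25 504] [588.24472489  57.71432131] 774.4703
[357.5463138  292.89603025] [345 280  26  27 529] [499.52161801 -68.91320012] 762.705
back rim corners [[ 723.77246115 -231.86957431   78.        ]
 [ 429.41440201 -232.66459248   78.        ]] 294.3591327509056
fence ends in [[722.50677508 139.66030051]
 [429.50750364 138.17144998]]
gate posts [[602.07093034 144.53406466]
 [551.59768105 143.76587375]]
vane tips [[632.3275424  106.92187155]
 [515.49320515 104.97723707]]
pot [[ 570.11336837 -100.51293296  134.        ]] ram [[478.80453926  77.37285059 108.        ]]
scene
[376.05540166 233.74238227] [366 224  21  21 361] [590.97606738  54.71447363] 694.2742
[348.82022472 302.38426966] [338 291  23  24 445] [669.36094649 -46.63827509] 629.0665
```

View pics/topz.png

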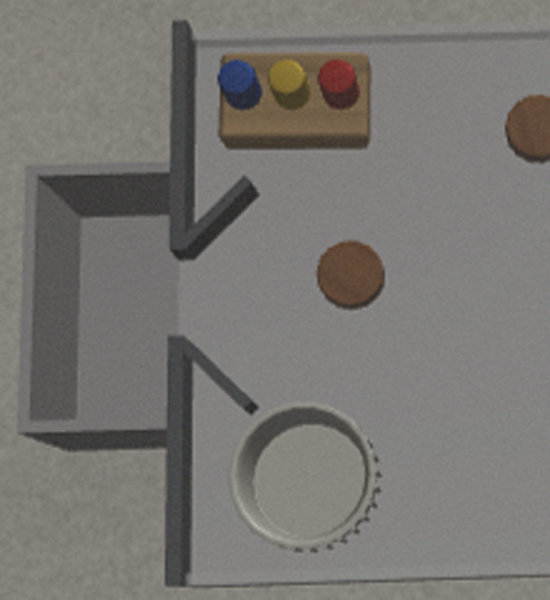

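```bash
cat >> h.py <<'E'
def pts3(c,uv):
    uv=np.atleast_2d(np.array(uv,float)); f=240/np.tan(np.radians(float(c["fovy"]))/2)
    z=np.array([c["depth"][int(round(v)),int(round(u))] for u,v in uv])
    d=np.c_[(uv[:,0]-c["cx"])/f,(uv[:,1]-c["cy"])/f,np.ones(len(uv))]*z[:,None]
    return np.array(c["eye"])+d@rot(c["attitude"]).T
E
python3 - <<'E'
from h import *
np.set_printoptions(precision=1,suppress=True)
c=dict(np.load("pics/top0.npz"))
print("deck",pts3(c,[[230,240],[300,300],[300,150],[430,300],[430,160],[320,230]]))
print("table",pts3(c,[[60,300],[300,420],[560,300]]))
print("disc",pts3(c,[[335,170],[259,229],[357,293]]))
print("fence",pts3(c,[[194,170],[191,300]]))
im=c["image"]; a=im[110:210,400:520];b=im[270:370,400:520];d=im[110:210,170:290];e=im[270:370,170:290]
cv2.imwrite("pics/c.png",cv2.resize(np.vstack([np.hstack([d,a]),np.hstack([e,b])]),None,fx=3,fy=3,interpolation=2))
E
```

```text
deck [[ 577.2   98.8   64. ]
 [ 493.7    6.3   65.7]
 [ 701.4    2.1   66.7]
 [ 489.2 -165.7   63.8]
 [ 683.1 -177.6   65.6]
 [ 587.9  -22.6   63.9]]
table [[ 509.7  349.1   -0.1]
 [ 335.4   11.3    1.3]
 [ 490.4 -365.4    0.9]]
disc [[667.4 -44.9  78.4]
 [588.2  58.5  77.8]
 [499.3 -68.2  79.6]]
fence [[668.3 143.3  89.1]
 [494.7 144.   91.6]]
```

View pics/c.png

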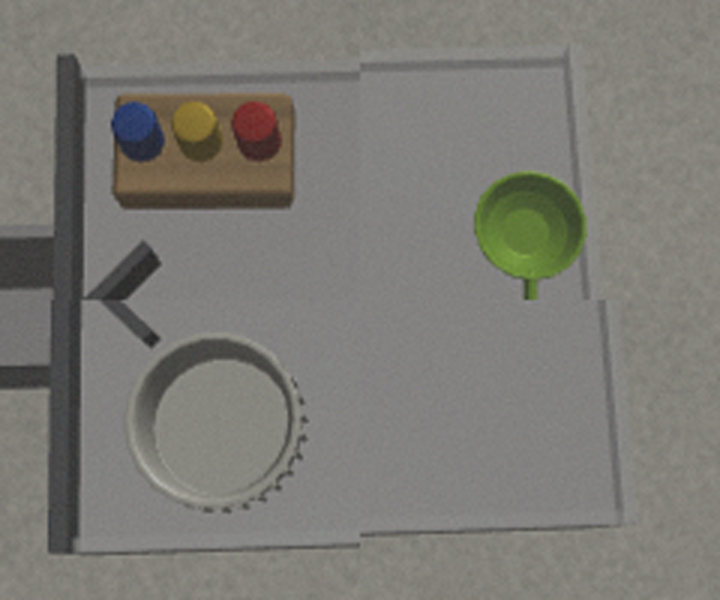

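```bash
python3 - <<'E'
from h import *
np.set_printoptions(precision=1,suppress=True)
c=dict(np.load("pics/top0.npz"))
print("back outer",cast(c,[[471,125.8],[487.3,345]],78))
print("fence ends",cast(c,[[192,128.5],[190,353.7]],91))
# topz scale: u=120+X/2.5
Z=lambda X,Y:(120+X/2.5-.3,120+Y/2.5-.3)
print("gate posts",cast(c,[Z(180,248),Z(178,338)],91))
print("vane tips",cast(c,[Z(251,185),Z(252,408)],91))
print("slot outer corners",cast(c,[Z(28,167),Z(20,431)],91))
E
```

```text
back outer [[ 726.9 -234.9   78. ]
 [ 428.1 -232.9   78. ]]
fence ends [[726.2 146.4  91. ]
 [427.6 144.4  91. ]]
gate posts [[600.9 144.9  91. ]
 [553.1 145.2  91. ]]
vane tips [[634.1 108.1  91. ]
 [515.7 106.9  91. ]]
slot outer corners [[646.8 225.5  91. ]
 [507.  224.6  91. ]]
```

Scale check: tray width measures 299 mm (300 expected) and the gate 48 mm (46 expected). The deck measures 64–67 mm high by depth. The tray's axes line up with world to within about 0.5°, with the gate middle near world (577, 145). Next: set the fingers to a narrow notch and cross-check with the wrist camera.

```bash
cat >> h.py <<'E'
def quat(p,s=1):
    "tool y down, tool z along s*p (push direction), x across"
    y=np.array([0,0,-1.]);z=s*np.array([p[0],p[1],0])/np.hypot(*p[:2]);x=np.cross(y,z)
    q=R.from_matrix(np.c_[x,y,z]).as_quat();return np.array([q[3],*q[:3]])
def best(bot,pos,p):
    o=[]
    for s in(1,-1):
        j=bot.ik(pos,quat(p,s))
        if j is not None:o.append((abs(j[5]),s,j))
    return min(o,key=lambda t:t[0])
def wristcam(c,st):
    T=np.array(c["mount"]);W=rot(st["tool_rot"]);d=dict(c)
    d["eye"]=np.array(st["ee_pos"])+W@T[:3,3]
    q=R.from_matrix(W@T[:3,:3]).as_quat();d["attitude"]=np.array([q[3],*q[:3]]);return d
E
python3 - <<'E'
from rig import bot
from h import *
np.set_printoptions(precision=2,suppress=True)
print(bot.tip_reach)
for pos,p in [((577,-20,300),(0,1)),((585,20,90),(0,1)),((577,140,90),(0,1)),((700,-75,90),(-.73,.69)),((475,-100,90),(.61,.79))]:
    b=best(bot,pos,p);print(b[1],b[2])
bot.move_gripper(8);print(bot.tip_reach,bot.read_state()["grip_width"])
bot.move_to([577,-20,300],quat((0,1),best(bot,(577,-20,300),(0,1))[1]))
st=bot.read_state();c=bot.read_camera("wrist");cv2.imwrite("pics/w0.png",c["image"])
w=wristcam(c,st);np.savez("pics/w0.npz",**w)
print(st["clock"],st["ee_pos"],w["eye"],c["mount"])
for ce,s in discs(w):print(ce,s,cast(w,ce,80)[0],pts3(w,ce))
E
```

```text
19.0
1 [-0.1   0.33  1.37 -0.    1.44 -0.1 ]
1 [-0.03  0.55  1.56 -0.    1.03 -0.03]
1 [ 0.18  0.57  1.54 -0.    1.04  0.18]
1 [-0.16  0.79  1.16  0.    1.19 -0.97]
1 [-0.28  0.36  1.85 -0.    0.93  0.37]
19.0 7.722624448293345
3.0333 [576.99 -19.19 299.97] [577.48  62.78 423.97] [[   1.     -0.     -0.      0.6 ]
 [   0.     -0.32    0.95 -123.99]
 [  -0.     -0.95   -0.32   81.98]
 [   0.      0.      0.      1.  ]]
[423.49 228.72] [ 404  210   40   38 1213] [667.15 -43.6   80.  ] [[666.65 -43.    81.95]]
[232.26 253.99] [ 212  236   41   38 1219] [500.31 -66.99  80.  ] [[500.34 -66.94  80.12]]
[635.94 361.29] [629 335  11  46 258] [ 883.09 -177.59   80.  ] [[1423.66 -602.76 -528.43]]
```

View pics/w0.png

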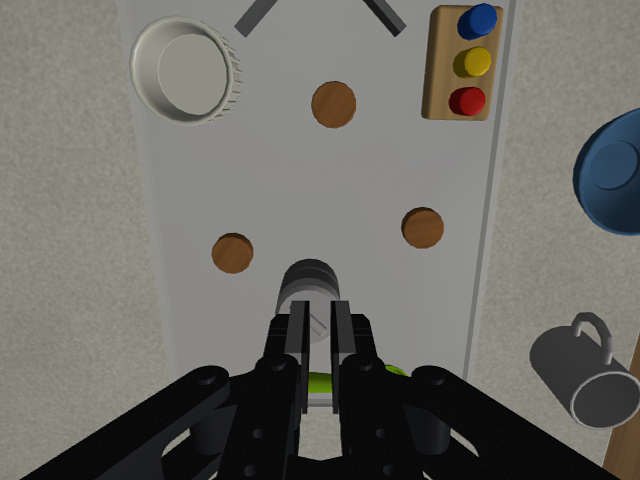

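The wrist view agrees with the top camera to within 2 mm: disc2 and disc3 at (667,-44) and (500,-68). The nearest counter, at pixel (333,104), has a clear run to the vanes. Pushing that one now.

```bash
cat >> h.py <<'E'
ZT=66+4+19; ZU=66+55+19   # pushing / transit TCP height (tips clear 50mm pegs, pot avoided in plan)
HALF=11+18                # finger half width + disc radius
def push(bot,disc,goal,gap=14,speed=60,back=14,over=0):
    disc=np.array(disc[:2],float);goal=np.array(goal[:2],float);p=goal-disc;p/=np.hypot(*p)
    a=disc-p*(HALF+back);b=goal-p*(HALF-over)
    s=best(bot,[*a,ZT],p)[1];q=quat(p,s)
    if abs(bot.read_state()["grip_width"]-gap)>1.5: bot.move_gripper(gap)
    bot.move_to([*a,ZU],q)
    print("down hit",bot.servo_line([*a,ZT],speed=60,until_force=8))
    bot.servo_line([*b,ZT],speed=speed)
    return b,p
def up(bot,b,p,d=6):
    b=np.array(b)-d*np.array(p);bot.servo_line([*b,ZT],speed=60);bot.servo_line([*b,ZU],speed=120)
def snap(bot,name):
    st=bot.read_state();c=bot.read_camera("wrist");w=wristcam(c,st);cv2.imwrite(f"pics/{name}.png",c["image"]);np.savez(f"pics/{name}.npz",**w)
    for ce,s in discs(w):print("disc",ce,s[4],cast(w,ce,80)[0][:2])
    print("clock",st["clock"],"F",st["ft_force"],st["ee_pos"]);return w
E
python3 - <<'E'
from rig import bot
from h import *
np.set_printoptions(precision=1,suppress=True)
w=dict(np.load("pics/w0.npz"));d=cast(w,[333.5,104],80)[0]
print("disc",d,"vane tips",cast(w,[[242,32],[400,30]],91))
b,p=push(bot,d,(577,105),gap=8)
w=snap(bot,"w1");print(b)
E
```

```text
disc [588.3  59.   80. ] vane tips [[521.2 108.6  91. ]
 [635.4 110.   91. ]]
down hit False
clock 5.9583 F [ 0.   0.2 -0.4] [584.   76.5  89. ]
[583.9  76.8]
```

View pics/w1.png

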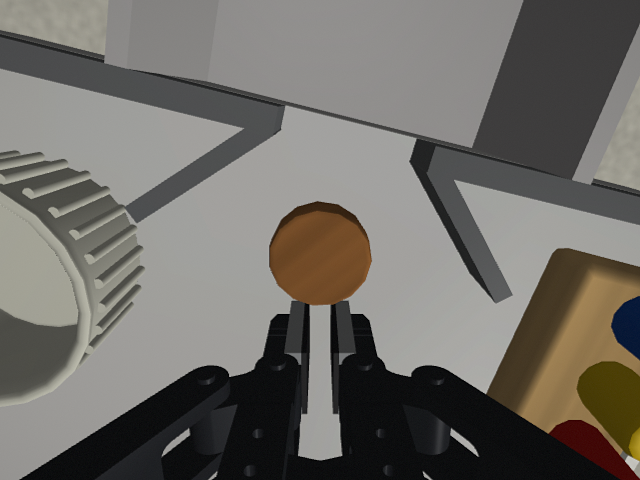

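The counter sits centred in the notch at about (320,250), with the gate ahead of it between the posts at about (283,107) and (418,140). I'll measure the gate from this view and push on through.

```bash
python3 - <<'E'
from rig import bot
from h import *
np.set_printoptions(precision=1,suppress=True)
w=dict(np.load("pics/w1.npz"))
print("disc",cast(w,[320,250],80),"posts top",cast(w,[[284,104],[436,140]],91),"bottom",cast(w,[[281,131],[412,163]],66))
print("deck edge",cast(w,[[300,112],[410,139]],66))
# straighten, then push through
st=bot.read_state();e=st["ee_pos"]
gx=577.0
bot.servo_line([gx,118,ZT],attitude=quat((0,1),1),speed=50)
f=bot.servo_line([gx,137,ZT],speed=50,until_force=15);print("hit",f)
bot.dwell(.3);w=snap(bot,"w2")
E
```

```text
disc [[576.8 108.9  80. ]] posts top [[555.8 152.5  91. ]
 [600.1 153.2  91. ]] bottom [[554.7 142.9  66. ]
 [601.7 143.1  66. ]]
deck edge [[559.7 150.5  66. ]
 [598.5 150.8  66. ]]
hit False
clock 7.825 F [-0.6  0.3  0.8] [577.  136.8  89. ]
```

View pics/w2.png

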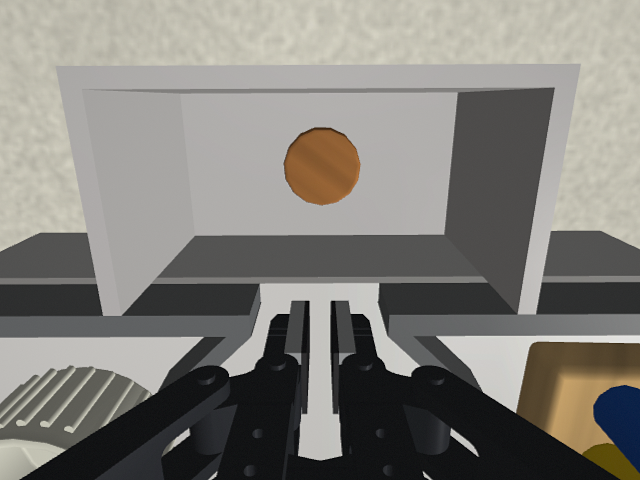

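The first counter lies flat on the slot floor at about (322,166). The gate middle measures x≈578, with the deck edge at y≈150.5. Next, the second counter.

```bash
python3 - <<'E'
from rig import bot
from h import *
np.set_printoptions(precision=1,suppress=True)
bot.servo_line([577,60,ZT],speed=120);bot.servo_line([577,60,ZU],speed=120)
b,p=push(bot,(667,-44),(577.5,40),gap=14)
up(bot,b,p)
b=np.array(b)-6*p
# look along +y from behind
bot.move_to([577.5,-25,ZU],quat((0,1),1))
snap(bot,"w3")
E
```

```text
down hit False
disc [590.6 101.5] 153 [691.   56.3]
clock 15.425 F [ 0.5  0.4 -0.7] [577.4 -24.8 139.4]
```

View pics/w3.png

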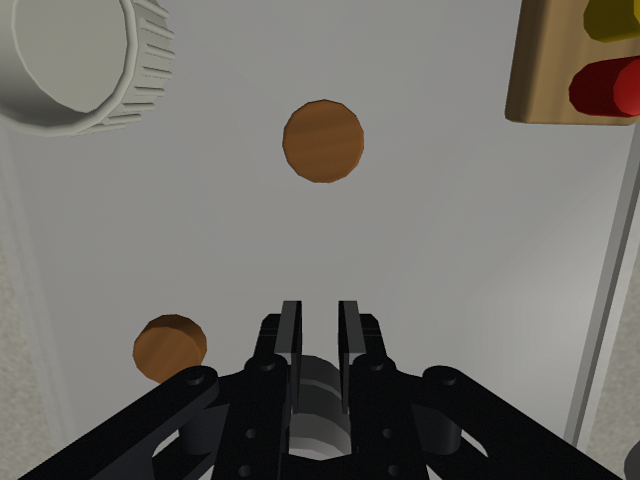

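The second counter now sits on the gate line at (323,141). I'll push it straight through.

```bash
python3 - <<'E'
from rig import bot
from h import *
np.set_printoptions(precision=1,suppress=True)
w=dict(np.load("pics/w3.npz"));d=cast(w,[323,141],80)[0];print(d)
bot.move_gripper(8)
b=[d[0],d[1]-HALF-12]
bot.servo_line([*b,ZU],speed=100);print(bot.servo_line([*b,ZT],speed=60,until_force=8))
bot.servo_line([578,100,ZT],speed=60)
print(bot.servo_line([578,137,ZT],speed=50,until_force=15))
bot.dwell(.3);snap(bot,"w4")
E
```

```text
[579.1  39.9  80. ]
False
False
clock 20.125 F [ 0.   0.1 -0.7] [578.  136.8  89. ]
```

View pics/w4.png

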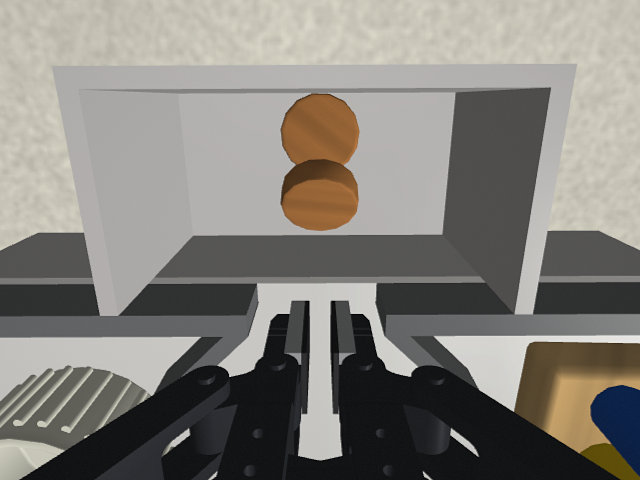

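Both counters are in the slot, at (320,130) and (320,195). Now the third, from (500,-68).

```bash
python3 - <<'E'
from rig import bot
from h import *
np.set_printoptions(precision=1,suppress=True)
bot.servo_line([578,60,ZT],speed=120);bot.servo_line([578,60,ZU],speed=120)
b,p=push(bot,(500,-68),(578,40),gap=14)
up(bot,b,p)
bot.move_to([577.5,-25,ZU],quat((0,1),1))
snap(bot,"w5")
E
```

```text
down hit False
disc [590.9 100.3] 153 [691.   56.2]
clock 27.6917 F [ 0.5  0.5 -0.5] [577.2 -24.8 139.3]
```

View pics/w5.png

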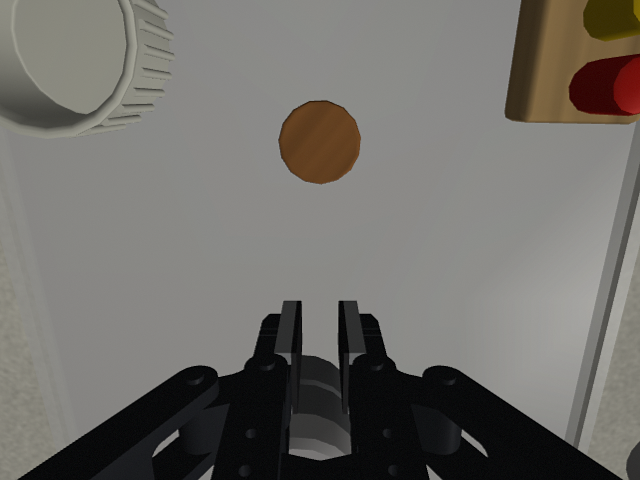

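The third counter is on the gate line at (320,142). Same push, then retreat and check with the top camera.

```bash
python3 - <<'E'
from rig import bot
from h import *
np.set_printoptions(precision=1,suppress=True)
w=dict(np.load("pics/w5.npz"));d=cast(w,[320,142],80)[0];print(d)
bot.move_gripper(8)
b=[d[0],d[1]-HALF-12]
bot.servo_line([*b,ZU],speed=100);print(bot.servo_line([*b,ZT],speed=60,until_force=8))
bot.servo_line([578,100,ZT],speed=60)
print(bot.servo_line([578,137,ZT],speed=50,until_force=15))
bot.dwell(.3);snap(bot,"w6")
bot.servo_line([578,60,ZT],speed=120);bot.servo_line([578,60,ZU+60],speed=120)
bot.move_joints([1.058,0.3,1.521,0,1.321,-0.067])
c=bot.read_camera("top");cv2.imwrite("pics/top1.png",c["image"]);np.savez("pics/top1.npz",**c)
a=np.load("pics/top0.npz")["image"];D=cv2.absdiff(a,c["image"]).max(2)
cv2.imwrite("pics/diff.png",(D>35).astype(np.uint8)*255);print(bot.read_state()["clock"])
E
```

```text
[577.9  39.5  80. ]
False
False
clock 32.3917 F [ 0.7 -0.3 -0.1] [578.  136.8  89. ]
36.3583
```

View pics/w6.png

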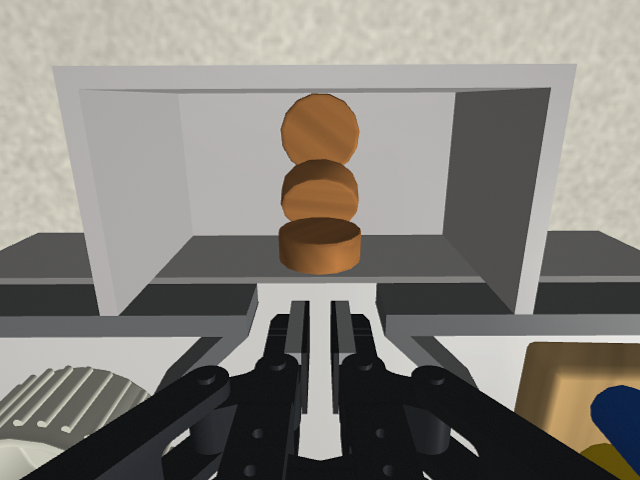

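View pics/top1.png

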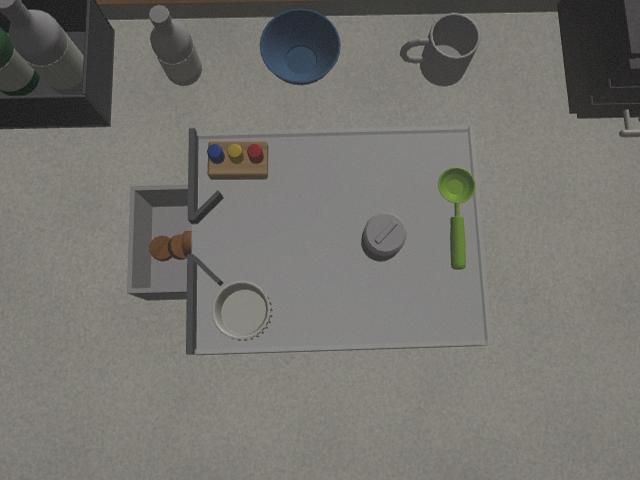

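View pics/diff.png

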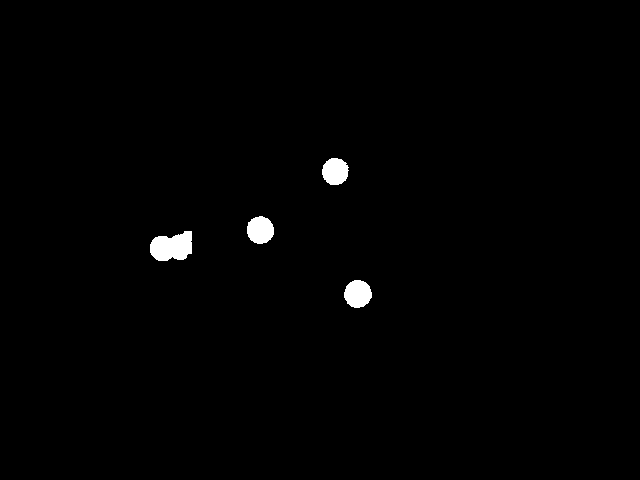

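The third counter leans on the wall below the deck edge. I'll measure its height from depth before handing in.

```bash
python3 - <<'E'
from h import *
np.set_printoptions(precision=1,suppress=True)
w=dict(np.load("pics/w6.npz"));print(pts3(w,[[320,130],[320,172],[320,200],[320,228],[320,240],[320,255],[320,268],[284,250],[356,250]]))
c=dict(np.load("pics/top1.npz"));print(pts3(c,[[161,248],[180,246],[186,237],[188,241],[187,250]]))
E
```

```text
[[578.7 205.6  21.2]
 [578.7 188.8  33.1]
 [578.7 175.8  30.4]
 [578.7 166.4  42.5]
 [578.7 166.1  57.7]
 [578.7 160.6  60. ]
 [578.7 154.6  58.7]
 [563.8 159.8  51.9]
 [593.6 159.3  50.7]]
[[577.3 202.5  20.5]
 [577.9 173.9  28.4]
 [583.8 158.9  59.5]
 [578.1 156.1  59.7]
 [566.6 158.1  55.4]]
```

```bash
python3 - <<'E'
from rig import bot
from h import *
np.set_printoptions(precision=1,suppress=True)
bot.dwell(1.0)
c=bot.read_camera("top");a=np.load("pics/top1.npz")["image"]
print("diff px",(cv2.absdiff(a,c["image"]).max(2)>35).sum(),pts3(c,[[161,248],[180,246],[188,241]]),bot.read_state()["clock"])
bot.finish_job()
E
```

```text
diff px 0 [[577.3 202.5  20.4]
 [577.7 173.7  29.2]
 [579.3 157.3  53.9]] 37.4083
the job is handed in; nothing more can be done
```

All three counters were pushed one at a time through the gate into the catch slot, and the job was handed in at about 37.4 s of the 58 s allowed. I saw no verdict, because the hand-in reports none.

- **Pushing:** I used a narrow gap between the fingertips as a notch, about 4 mm above the deck. Wrist pictures showed each counter in the slot before I started on the next.
- **Slot:** One counter lies flat on the slot floor. The second is tilted, resting against it. The third stands nearly on edge between the second and the deck's drop.
- **Third counter's height:** Depth put its top at about 60 mm, so its middle is roughly 42 mm above the origin against the 56 mm limit. Its y is about 128 mm in the tray frame, where at least 120 mm is needed.
- **At rest:** Two top pictures 1 s apart showed no changed pixels above the threshold.
- **Other objects:** Comparing top pictures from before and after, the only changes were the counters. The ramekin, pot, pegboard toy and spoon show no movement, and the arm was parked clear.

**Disagreements:**
- The deck length came out about 6 mm short in the top camera, so I took the gate position from the wrist camera instead.
- The last depth reading at the third counter was 53.9 mm, against 59.7 mm a second earlier. With no visible movement, I put that down to depth noise at its edge.

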